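Move the seasonings into the other rack, order kept

ROBOT

A 6-joint arm with a two-finger parallel gripper is mounted at the origin on a cart in front of the work surface, level with it; the furniture and walls round the work are solid. World frame = base frame: x ahead of the robot, y to its left, z up, the work surface at z = 0. Lengths are in m, angles in rad, forces in N, time in s.
With the tool pointing down it reaches from about 0.275 to 1 m from the base axis. Payload 8.4 kg.
Tool frame: the origin (TCP) lies on the centre line of the jaws, within the pads' length; the fingertips stand 17 mm ahead of it and the grasp point (between the pads) lies 2 mm behind it (bot.tcp_to_tips is the z of the fingertips in the tool frame, in m); z points along the fingers, y is the line along which they close (so a half turn about z gives the same grasp; the last joint's range is limited). The gripper opens to 85 mm and grips with 20 to 120 N. Pads are 22 mm wide; open, the fingers measure 114 mm over their backs; the gripper's body (76 mm by 85 mm) begins 54 mm behind the grasp point. The pads swing forward as they close: fully open they stand 13 mm farther back than shut.
Start: joints at [1.225, 0.353, 1.633, -0, 1.155, -0.002], TCP at [0.211, 0.588, 0.248] pointing down, gripper open.
Joint ranges: [-2.63, 2.63], [-0.92, 2.1], [0.06, 2.66], [-1.3, 4.44], [0, 2.69], [-3.02, 3.02]. Speed limits (rad/s): [2.22, 2.22, 2.79, 3.14, 3.14, 3.14].

INTERFACE

Orientations are given as a unit quaternion [x, y, z, w].
In Python, from workcell import bot, hand, kinematics, get_obs, vision, hand_in gives the robot as it stands. The module is installed in compiled form; this text tells all that it offers. Calls block until the motion is done:
- bot.reach(position, orientation): joint-space move of the TCP to a pose.
- bot.servo_line(position, ori=None, velocity=0.15): straight line of the TCP; ori=None keeps the orientation; velocity is the mean speed in m/s.
- bot.goto_joints(angles): joint-space move.
- hand.move_gripper(opening, strength=None): finger opening in m; strength is the grip in N (None keeps the last); returns when the fingers have stopped.
- bot.dwell(seconds).
- kinematics.solve_ik(position, orientation): joint angles nearest the present ones, or None.
- get_obs(): the state.
- vision.read_camera(name): name is "side" or "top"; returns a dict with "frame" (420x560x3 uint8, red, green, blue), "intrinsics" (3x3 intrinsics, pixels), "dist" ([k1, k2, p1, p2, k3] as OpenCV has them; the pictures are not rectified), "view" (4x4, takes a point from world to camera coordinates). Camera axes: x right, y down, z forward; pixel columns grow to the right and rows downward; lengths in m; the calibration is good to about 2 mm. A picture is of the moment at which its call begins. There is no depth.
A pose or a line that the arm cannot do raises bot.IKError and nothing moves.
- hand_in(): hands the job in; it is judged then, once.
The state is a dict: "time_s": time; "joint_pos": joint angles; "joint_vel": joint speeds; "joint_efforts": joint torques, N m; "position": TCP position; "orientation": TCP orientation; "wrist_force": force on the tool from outside, world axes, zero at the start; "ft_torque": the same for the moment, N m; "gripper_width": finger opening in m; "grip_force": force on a finger pad.
Only numpy, scipy, OpenCV 4.12 (cv2) and the standard library are available. Lean on these libraries where they do the work, as an engineer would, in place of code of your own. Each camera call takes 0.05 s, during which the arm holds its last target. There are 200 camera calls.

TASK

The light wooden rack has to go for a wash, so move its four seasonings into the empty dark rack. Keep them in the same order from left to right as they stand now, one upright in each bay, and never tip one over on the way.

Things in the scene. Friction and masses are not known exactly. Their poses are not given: they have to be found in the camera images.
- salt_shaker: small pale steel salt shaker, a cylinder 38 mm across and 72 mm high. Origin: centre of its underside; z up. Stands upright on its cork pad at the start, at any yaw, within 4 mm of the pad's centre; it is round enough to grip in any direction. Loose.
- pepper_shaker: clear shaker with a grey domed top, 44 mm across and 90 mm high (the dome is the top 25 mm or so). Origin: centre of its underside; z up. Stands upright on its cork pad at the start, at any yaw, within 4 mm of the pad's centre; it is round enough to grip in any direction. Loose.
- yellow_jar: spice jar with a yellow cap, 45 mm across and 100 mm high. Origin: centre of its underside; z up. Stands upright on its cork pad at the start, at any yaw, within 4 mm of the pad's centre; it is round enough to grip in any direction. Loose.
- white_jar: spice jar with a white cap, 47 mm across and 98 mm high. Origin: centre of its underside; z up. Stands upright on its cork pad at the start, at any yaw, within 4 mm of the pad's centre; it is round enough to grip in any direction. Loose.
- pad_salt: cork disc, 54 mm across, 3 mm thick, fixed in a bay of the old rack (underside 10 mm above the worktop), all four discs alike: this is the one under the salt shaker at the start, and it marks that bay after it has gone. Origin: centre of its underside.
- pad_pepper: cork disc, 54 mm across, 3 mm thick, fixed in a bay of the old rack (underside 10 mm above the worktop), all four discs alike: this is the one under the pepper shaker at the start, and it marks that bay after it has gone. Origin: centre of its underside.
- pad_yellow: cork disc, 54 mm across, 3 mm thick, fixed in a bay of the old rack (underside 10 mm above the worktop), all four discs alike: this is the one under the yellow-capped jar at the start, and it marks that bay after it has gone. Origin: centre of its underside.
- pad_white: cork disc, 54 mm across, 3 mm thick, fixed in a bay of the old rack (underside 10 mm above the worktop), all four discs alike: this is the one under the white-capped jar at the start, and it marks that bay after it has gone. Origin: centre of its underside.
- old_rack: Light wooden rack, full at the start, a cork disc in each bay; 286 mm long (y; +y = robot's left), 86 mm deep (x), fixed, in front of or behind the other, yaw up to 0.15. Origin: centre of underside, on the worktop. Floor top at z 10 mm. Four bays centred at x 0, y +105, +35, -35, -105 mm, each 64 mm (y) by 70 mm (x), fins between them 22 mm high, solid front and back rails 26 mm high.
- new_rack: Dark wooden rack with steel fins and rod rails, empty at the start; 286 mm long (y; +y = robot's left), 86 mm deep (x), fixed, in front of or behind the other, yaw up to 0.15. Origin: centre of underside, on the worktop. Floor top at z 10 mm. Four bays centred at x 0, y +105, +35, -35, -105 mm, each 64 mm (y) by 70 mm (x), fins between them 22 mm high, rails 28 mm high on all four sides.
Mind the look-alikes: they are no part of the job. Leave any orange or purple look-alike of the salt_shaker alone.

How it is judged:
By the outcome, as a careful person would: the job done as asked, in the order asked, and still so for the second after the job is handed in, with the robot touching nothing.
It also fails if it takes over 96 s, if anything falls off the work surface, if the arm or the gripper's body presses on something with over 40 N, if the wrist force passes 120 N, or if a joint passes its speed limit or range.

## Working session

There is one attempt and no reset: what is moved stays moved. The work goes in short steps, each a Python script; the robot and the scene stay as the last script left them, time stands still between calls to the robot, and variables do not carry over. Pictures are saved under pics/ and viewed, at most 14 in all, crops included, and the job is handed in when it is done.

```bash
mkdir -p pics; python3 - <<'E'
from workcell import *
import cv2,numpy as np
for n in("top","side"):
    c=vision.read_camera(n); cv2.imwrite(f"pics/{n}0.png",c["frame"][:,:,::-1]); print(n,c["intrinsics"],c["dist"],c["view"])
print(get_obs())
E
```

```text
top [[444.40532196   0.         283.45008702]
 [  0.         444.40532196 206.78191601]
 [  0.           0.           1.        ]] [0.00258901 0.         0.         0.         0.        ] [[-0.01110077 -0.99991776 -0.00642181  0.04795553]
 [-0.99139165  0.01184354 -0.13039294  0.52573221]
 [ 0.13045827  0.00491907 -0.9914416   0.93073955]
 [ 0.          0.          0.          1.        ]]
side [[448.49644108   0.         279.79095001]
 [  0.         448.49644108 214.74504354]
 [  0.           0.           1.        ]] [0.02879186 0.         0.         0.         0.        ] [[ 0.68724852 -0.72629737 -0.0134763  -0.31632493]
 [-0.64990023 -0.60645925 -0.45807954  0.37464015]
 [ 0.32452914  0.32357274 -0.88880905  0.91868566]
 [ 0.          0.          0.          1.        ]]
{'time_s': 0.1, 'joint_pos': array([ 1.22459389e+00,  3.53573984e-01,  1.63403976e+00, -9.28363052e-06,
        1.15522553e+00, -2.40655719e-03]), 'joint_vel': array([ 0.00117041, -0.0019682 , -0.00209971, -0.00059536,  0.00170604,
       -0.00107051]), 'joint_efforts': array([-2.13193925e-03, -6.06359339e+01, -3.42823541e+01, -2.41194011e-04,
        3.86489774e-03, -3.03451566e-05]), 'position': array([0.21053433, 0.58804506, 0.24764837]), 'orientation': array([ 1.71050741e-01,  9.85262024e-01, -6.14602539e-04, -1.03915374e-04]), 'wrist_force': array([ 0.26285998, -0.69037793,  0.40179317]), 'ft_torque': array([-0.01368201,  0.04363631,  0.03395345]), 'grip_force': 0.0, 'gripper_width': 0.0855230524553853}
```

View pics/top0.png

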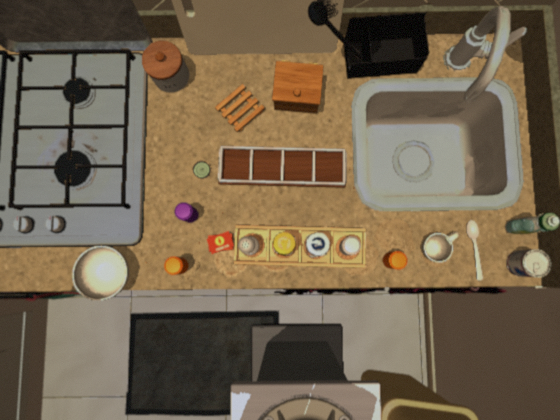

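View pics/side0.png

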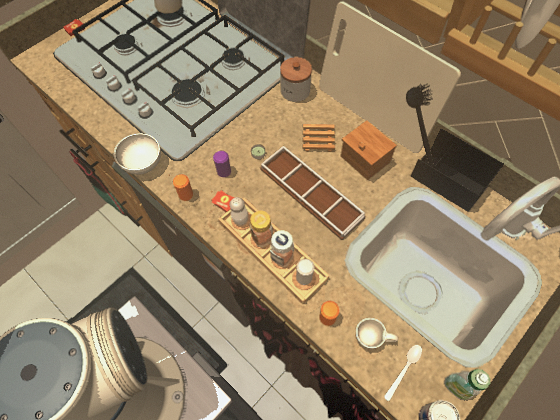

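```bash
python3 - <<'E'
import cv2
a=cv2.imread("pics/top0.png")[135:275,205:375]; cv2.imwrite("pics/tc.png",cv2.resize(a,None,fx=4.5,fy=4.5,interpolation=cv2.INTER_CUBIC)[:600,:800])
a=cv2.imread("pics/side0.png")[140:305,210:370]; cv2.imwrite("pics/sc.png",cv2.resize(a,None,fx=3.6,fy=3.6,interpolation=cv2.INTER_CUBIC))
E
```

```text
(no output)
```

View pics/tc.png

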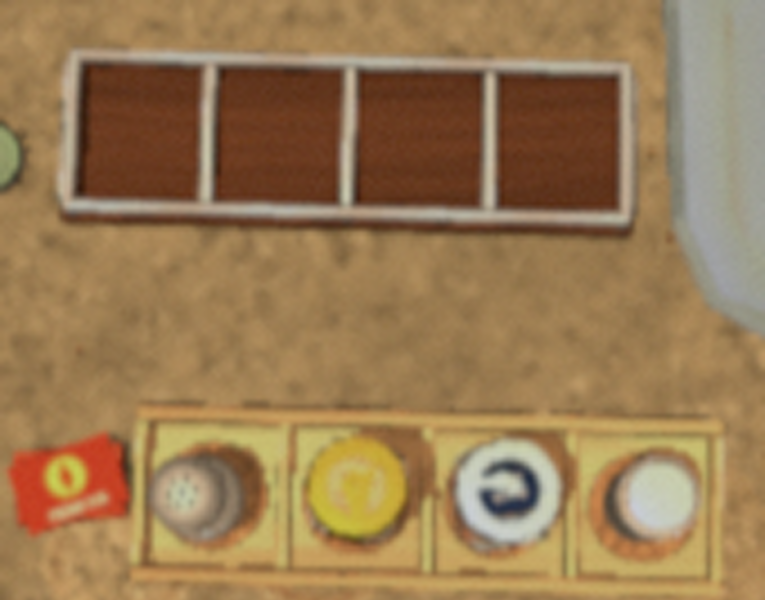

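View pics/sc.png

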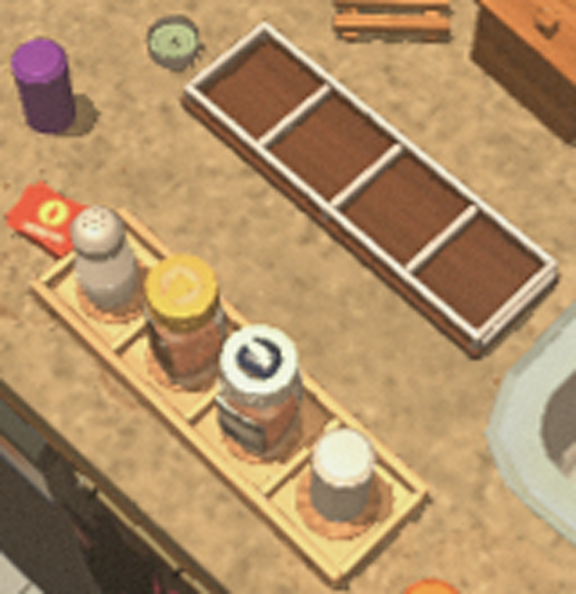

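```bash
cat > cam.py <<'E'
from workcell import *
import cv2,numpy as np
def toworld(c,uv,z):
    n=cv2.undistortPoints(np.array([[uv]],float),c["intrinsics"],np.array(c["dist"]))[0,0]
    R,t=c["view"][:3,:3],c["view"][:3,3]; o=-R.T@t; d=R.T@np.r_[n,1]
    return (o+d*(z-o[2])/d[2])[:2]
def crop(p,s,off): return (np.array(p)+.5)/s-.5+off
E
python3 - <<'E'
from cam import *
np.set_printoptions(precision=4,suppress=True)
T,S=vision.read_camera("top"),vision.read_camera("side")
t=lambda p,z:toworld(T,crop(p,4.5,(205,135)),z); s=lambda p,z:toworld(S,crop(p,3.6,(210,140)),z)
for n,p,q,z in [("pepper",(183,493),(96,215),.101),("yellow",(357,488),(181,283),.113),("white",(507,492),(259,358),.111),("salt",(657,497),(343,455),.085)]:
    print(n,t(p,z),s(q,z))
def rack(P):
    P=np.array(P); c=P.mean(0); d=P[1]-P[0]+P[2]-P[3]; print("c",c,"yaw",np.arctan2(d[0],-d[1]), "len",np.linalg.norm(d)/2,"dep",np.linalg.norm(P[0]+P[1]-P[2]-P[3])/2)
rack([t(p,.028) for p in [(72,50),(634,63),(632,225),(59,214)]])
rack([s(p,.028) for p in [(265,22),(555,265),(477,346),(184,93)]])
rack([t(p,.026) for p in [(138,406),(723,419),(720,593),(132,579)]])
rack([s(p,.026) for p in [(122,207),(429,494),(341,580),(32,286)]])
E
```

```text
pepper [0.443  0.1188] [0.4465 0.1202]
yellow [0.4437 0.0413] [0.445 0.043]
white [ 0.4413 -0.0245] [ 0.4417 -0.0249]
salt [ 0.4395 -0.094 ] [ 0.4383 -0.096 ]
c [0.6201 0.0438] yaw -0.03417101938717783 len 0.2793094683601816 dep 0.0819738185337511
c [0.6171 0.0422] yaw -0.04125970982069382 len 0.27679880176619864 dep 0.0821733564607967
c [0.4425 0.0077] yaw -0.034315789517312796 len 0.28229923407714275 dep 0.08331579204911528
c [0.4401 0.0053] yaw -0.03779010906852603 len 0.2851058852565468 dep 0.08064561417735258
```

```bash
cat >> cam.py <<'E'
TH=-.037; al=np.pi/4+TH/2; Q=[np.cos(al),np.sin(al),0,0]; NEW=np.array([.6187,.043])
def bay(c,k): # k=+105..-105 mm
    return c+k/1000*np.array([-np.sin(TH),np.cos(TH)])
def carry(src,dst,z,up=.14):
    bot.reach([*src,z+.13],Q); hand.move_gripper(.085)
    bot.servo_line([*src,z],velocity=.12)
    hand.move_gripper(.02,40); o=get_obs(); print("grip",o["gripper_width"],o["grip_force"],o["time_s"])
    bot.servo_line([*src,z+up],velocity=.12)
    bot.servo_line([*dst,z+up],velocity=.15)
    o=get_obs(); print("held",o["gripper_width"],o["grip_force"],o["position"])
    if o["gripper_width"]<.03: raise SystemExit("lost")
    bot.servo_line([*dst,z+.015],velocity=.12); bot.servo_line([*dst,z-.002],velocity=.04)
    o=get_obs(); print("down",o["position"],o["wrist_force"])
    hand.move_gripper(.085); bot.dwell(.2)
    bot.servo_line([*dst,z+up],velocity=.15)
    print("done",get_obs()["time_s"])
E
python3 - <<'E'
from cam import *
print(bot.tcp_to_tips)
carry([.4447,.1175],bay(NEW,105),.060)
bot.reach([.5,.35,.3],Q); print(get_obs()["time_s"])
for n in("top","side"):
    cv2.imwrite(f"pics/{n}1.png",vision.read_camera(n)["frame"][:,:,::-1])
a=cv2.imread("pics/top1.png")[135:275,205:375];b=cv2.imread("pics/side1.png")[140:280,210:380]
cv2.imwrite("pics/c1.png",cv2.resize(np.hstack([a,b]),None,fx=2.3,fy=2.3,interpolation=cv2.INTER_CUBIC))
E
```

```text
0.017
grip 0.03819108275814952 39.22316485157353 4.075
held 0.038633940393270394 39.7195215895772 [0.62191788 0.14779501 0.19986424]
down [0.62234252 0.14794416 0.05780722] [-1.48680302  0.7664237   2.45714819]
done 10.3333
11.3417
```

View pics/c1.png

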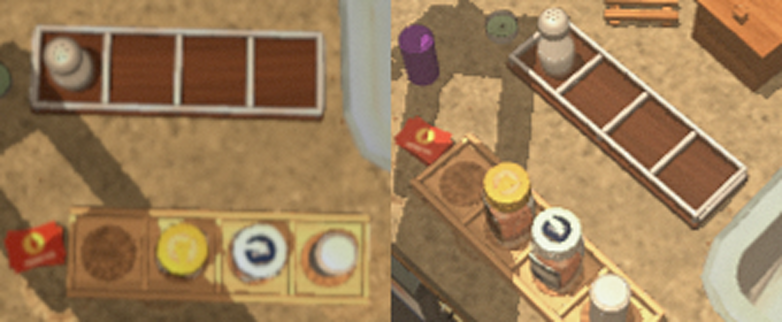

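The pepper shaker stands upright in the left bay of the dark rack (crop about (70,65)), and its old pad is bare. I'll move the other three the same way.

```bash
python3 - <<'E'
from cam import *
carry([.4438,.042],bay(NEW,35),.068)
carry([.4415,-.0247],bay(NEW,-35),.068)
carry([.4388,-.095],bay(NEW,-105),.056)
bot.reach([.5,.35,.3],Q); print(get_obs()["time_s"])
for n in("top","side"):
    cv2.imwrite(f"pics/{n}2.png",vision.read_camera(n)["frame"][:,:,::-1])
a=cv2.imread("pics/top2.png")[135:275,205:375];b=cv2.imread("pics/side2.png")[140:280,210:380]
cv2.imwrite("pics/c2.png",cv2.resize(np.hstack([a,b]),None,fx=2.3,fy=2.3,interpolation=cv2.INTER_CUBIC))
E
```

```text
grip 0.0458674248907711 37.95996364206076 14.5917
held 0.045502432450529456 38.02145725116134 [0.6193406  0.07784619 0.2079027 ]
down [0.61980442 0.0780046  0.06588407] [-1.29458869  0.07356509  3.57301865]
done 20.8
grip 0.04761174437559667 39.40691392868757 23.525
held 0.0477337424264215 40.781328454613686 [0.61671932 0.00790807 0.20787599]
down [0.61716913 0.00799635 0.06581345] [-0.4858638  -0.14798153  3.08249554]
done 29.7083
grip 0.037065016010677035 39.36471296008676 32.5
held 0.037169780403837234 40.05660379305482 [ 0.6141155  -0.06202314  0.19585397]
down [ 0.61463059 -0.06192514  0.05361615] [-0.42635848  0.26029872 -0.43588371]
done 38.7583
40.375
```

View pics/c2.png

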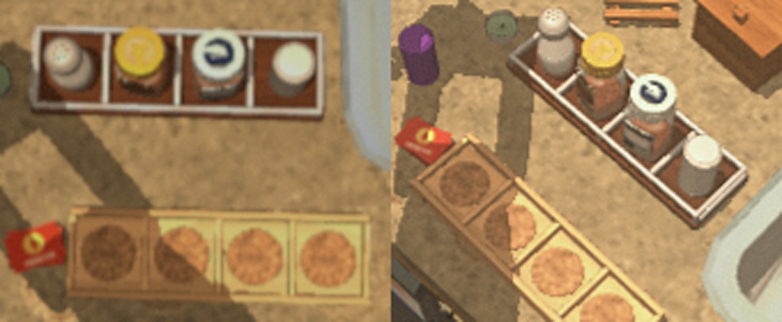

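All four stand in the dark rack in order: caps at about (65,55), (140,50), (219,52) and (293,60) in the crop. I'll check their positions against the bays before handing in.

```bash
python3 - <<'E'
from cam import *
T,S=vision.read_camera("top"),vision.read_camera("side")
for n,p,q,z,k in [("yellow",(139,50),(603,49),.110,35),("white",(219,52),(654,94),.108,-35),("salt",(293,59),(702,152),.082,-105)]:
    q=(q[0]-391,q[1]); print(n,bay(NEW,k),toworld(T,crop(p,2.3,(205,135)),z),toworld(S,crop(q,2.3,(210,140)),z))
E
```

```text
yellow [0.6199947  0.07797605] [0.61988978 0.07755012] [0.61943927 0.07756026]
white [0.6174053  0.00802395] [0.6176777  0.00686387] [0.61520232 0.00545835]
salt [ 0.61481589 -0.06192814] [ 0.61670222 -0.0611986 ] [ 0.61001209 -0.06429005]
```

```bash
python3 -c "
from workcell import *
print(hand_in())"
```

```text
the job is handed in; nothing more can be done
None
```

I moved all four seasonings into the dark rack, upright and in their original left-to-right order (pepper, yellow, white, salt), and handed the job in at about 40 s of the 96 s allowed.

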